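Sort the tissue blocks into their colour trays, urgent ones first

TASK

Sort the five tissue blocks into the trays of their own colour, each lying flat and wax side up in a compartment to itself. The yellow ones are urgent: put both of them in the yellow tray before you move any green or pink block. Leave the two bare metal moulds where they are.

Things in the scene. Friction and masses are not known exactly. Their poses are not given: they have to be found in the camera images.
- yellow_1_center (a point): A tissue block: a yellow plastic cassette, 28 mm (x) by 40 mm (y) and 6 mm tall, with a cream wax block (24 x 30 mm, a little off centre along y) on top, 12 mm tall in all, lying wax side up on the bench. The point is its centre, half-way up (6 mm over its underside). Its y axis runs along the 40 mm length, z up; grasp it across the 28 mm width, low on the cassette. Loose, about 20 to 45 g. There are two alike.
- yellow_2_center (a point): A tissue block: a yellow plastic cassette, 28 mm (x) by 40 mm (y) and 6 mm tall, with a cream wax block (24 x 30 mm, a little off centre along y) on top, 12 mm tall in all, lying wax side up on the bench. The point is its centre, half-way up (6 mm over its underside). Its y axis runs along the 40 mm length, z up; grasp it across the 28 mm width, low on the cassette. Loose, about 20 to 45 g. There are two alike.
- green_1_center (a point): A tissue block: a green plastic cassette, 28 mm (x) by 40 mm (y) and 6 mm tall, with a cream wax block (24 x 30 mm, a little off centre along y) on top, 12 mm tall in all, lying wax side up on the bench. The point is its centre, half-way up (6 mm over its underside). Its y axis runs along the 40 mm length, z up; grasp it across the 28 mm width, low on the cassette. Loose, about 20 to 45 g. There are two alike.
- green_2_center (a point): A tissue block: a green plastic cassette, 28 mm (x) by 40 mm (y) and 6 mm tall, with a cream wax block (24 x 30 mm, a little off centre along y) on top, 12 mm tall in all, lying wax side up on the bench. The point is its centre, half-way up (6 mm over its underside). Its y axis runs along the 40 mm length, z up; grasp it across the 28 mm width, low on the cassette. Loose, about 20 to 45 g. There are two alike.
- pink_center (a point): A tissue block: a pink plastic cassette, 28 mm (x) by 40 mm (y) and 6 mm tall, with a cream wax block (24 x 30 mm, a little off centre along y) on top, 12 mm tall in all, lying wax side up on the bench. The point is its centre, half-way up (6 mm over its underside). Its y axis runs along the 40 mm length, z up; grasp it across the 28 mm width, low on the cassette. Loose, about 20 to 45 g.
- tray_yellow: The yellow plastic sorting tray, fixed to the bench: 86 mm (x) by 125 mm (y), with two equal open compartments side by side along its y axis. Origin: centre of the underside; z up. The compartments are centred at y = +30.5 mm and y = -30.5 mm (x = 0), each 80 mm (x) by 58 mm (y) inside, with a floor 3 mm thick and walls 3 mm thick whose tops are 9 mm over the bench. A block held across its width, with its length along the tray's y, leaves room for the fingers on both sides.
- tray_green: The green plastic sorting tray, fixed to the bench: 86 mm (x) by 125 mm (y), with two equal open compartments side by side along its y axis. Origin: centre of the underside; z up. The compartments are centred at y = +30.5 mm and y = -30.5 mm (x = 0), each 80 mm (x) by 58 mm (y) inside, with a floor 3 mm thick and walls 3 mm thick whose tops are 9 mm over the bench. A block held across its width, with its length along the tray's y, leaves room for the fingers on both sides.
- tray_pink: The pink plastic sorting tray, fixed to the bench: 86 mm (x) by 125 mm (y), with two equal open compartments side by side along its y axis. Origin: centre of the underside; z up. The compartments are centred at y = +30.5 mm and y = -30.5 mm (x = 0), each 80 mm (x) by 58 mm (y) inside, with a floor 3 mm thick and walls 3 mm thick whose tops are 9 mm over the bench. A block held across its width, with its length along the tray's y, leaves room for the fingers on both sides.
- mould_1_center (a point): A bare stainless steel base mould, a small flanged metal pan, 31 x 43 mm and 12 mm tall, no colour and no wax; it lies among the blocks and stays there. The point is on its axis, 6 mm over its underside. Loose.
- mould_2_center (a point): A bare stainless steel base mould, a small flanged metal pan, 31 x 43 mm and 12 mm tall, no colour and no wax; it lies among the blocks and stays there. The point is on its axis, 6 mm over its underside. Loose.
There are look-alikes about, which are no part of the job. Leave any black or brown look-alike of the part that bears yellow_1_center alone.

How it is judged:
On the way:
1. both yellow blocks lie in the yellow tray, one in each compartment ((((y of yellow_1_center in the frame of tray_yellow between 0.012 and 0.05 m and x of yellow_1_center in the frame of tray_yellow between -0.032 and 0.032 m and z of yellow_1_center in the frame of tray_yellow below 0.012 m and angle between yellow_1_center's own z axis and vertical below 0.12 rad) and (y of yellow_2_center in the frame of tray_yellow between -0.05 and -0.012 m and x of yellow_2_center in the frame of tray_yellow between -0.032 and 0.032 m and z of yellow_2_center in the frame of tray_yellow below 0.012 m and angle between yellow_2_center's own z axis and vertical below 0.12 rad)) or ((y of yellow_1_center in the frame of tray_yellow between -0.05 and -0.012 m and x of yellow_1_center in the frame of tray_yellow between -0.032 and 0.032 m and z of yellow_1_center in the frame of tray_yellow below 0.012 m and angle between yellow_1_center's own z axis and vertical below 0.12 rad) and (y of yellow_2_center in the frame of tray_yellow between 0.012 and 0.05 m and x of yellow_2_center in the frame of tray_yellow between -0.032 and 0.032 m and z of yellow_2_center in the frame of tray_yellow below 0.012 m and angle between yellow_2_center's own z axis and vertical below 0.12 rad)))), for 0.2 s.
At the end, for the whole second after the job is handed in: Every block lies flat on the floor of a compartment of the tray of its colour (centre inside the compartment, less than 12 mm over the bench, tilted less than 0.12 rad, wax side up), never two in one compartment, all at rest ((((y of yellow_1_center in the frame of tray_yellow between 0.012 and 0.05 m and x of yellow_1_center in the frame of tray_yellow between -0.032 and 0.032 m and z of yellow_1_center in the frame of tray_yellow below 0.012 m and angle between yellow_1_center's own z axis and vertical below 0.12 rad) and (y of yellow_2_center in the frame of tray_yellow between -0.05 and -0.012 m and x of yellow_2_center in the frame of tray_yellow between -0.032 and 0.032 m and z of yellow_2_center in the frame of tray_yellow below 0.012 m and angle between yellow_2_center's own z axis and vertical below 0.12 rad)) or ((y of yellow_1_center in the frame of tray_yellow between -0.05 and -0.012 m and x of yellow_1_center in the frame of tray_yellow between -0.032 and 0.032 m and z of yellow_1_center in the frame of tray_yellow below 0.012 m and angle between yellow_1_center's own z axis and vertical below 0.12 rad) and (y of yellow_2_center in the frame of tray_yellow between 0.012 and 0.05 m and x of yellow_2_center in the frame of tray_yellow between -0.032 and 0.032 m and z of yellow_2_center in the frame of tray_yellow below 0.012 m and angle between yellow_2_center's own z axis and vertical below 0.12 rad))) and (((y of green_1_center in the frame of tray_green between 0.012 and 0.05 m and x of green_1_center in the frame of tray_green between -0.032 and 0.032 m and z of green_1_center in the frame of tray_green below 0.012 m and angle between green_1_center's own z axis and vertical below 0.12 rad) and (y of green_2_center in the frame of tray_green between -0.05 and -0.012 m and x of green_2_center in the frame of tray_green between -0.032 and 0.032 m and z of green_2_center in the frame of tray_green below 0.012 m and angle between green_2_center's own z axis and vertical below 0.12 rad)) or ((y of green_1_center in the frame of tray_green between -0.05 and -0.012 m and x of green_1_center in the frame of tray_green between -0.032 and 0.032 m and z of green_1_center in the frame of tray_green below 0.012 m and angle between green_1_center's own z axis and vertical below 0.12 rad) and (y of green_2_center in the frame of tray_green between 0.012 and 0.05 m and x of green_2_center in the frame of tray_green between -0.032 and 0.032 m and z of green_2_center in the frame of tray_green below 0.012 m and angle between green_2_center's own z axis and vertical below 0.12 rad))) and ((y of pink_center in the frame of tray_pink between 0.012 and 0.05 m and x of pink_center in the frame of tray_pink between -0.032 and 0.032 m and z of pink_center in the frame of tray_pink below 0.012 m and angle between pink_center's own z axis and vertical below 0.12 rad) or (y of pink_center in the frame of tray_pink between -0.05 and -0.012 m and x of pink_center in the frame of tray_pink between -0.032 and 0.032 m and z of pink_center in the frame of tray_pink below 0.012 m and angle between pink_center's own z axis and vertical below 0.12 rad)) and linear speed of each of yellow_1, yellow_2, green_1, green_2, pink below 0.02 m/s); the robot touches nothing.
It fails at once if a green or pink block was moved more than 30 mm before both yellow blocks lay in the yellow tray (not (((y of yellow_1_center in the frame of tray_yellow between 0.012 and 0.05 m and x of yellow_1_center in the frame of tray_yellow between -0.032 and 0.032 m and z of yellow_1_center in the frame of tray_yellow below 0.012 m and angle between yellow_1_center's own z axis and vertical below 0.12 rad) and (y of yellow_2_center in the frame of tray_yellow between -0.05 and -0.012 m and x of yellow_2_center in the frame of tray_yellow between -0.032 and 0.032 m and z of yellow_2_center in the frame of tray_yellow below 0.012 m and angle between yellow_2_center's own z axis and vertical below 0.12 rad)) or ((y of yellow_1_center in the frame of tray_yellow between -0.05 and -0.012 m and x of yellow_1_center in the frame of tray_yellow between -0.032 and 0.032 m and z of yellow_1_center in the frame of tray_yellow below 0.012 m and angle between yellow_1_center's own z axis and vertical below 0.12 rad) and (y of yellow_2_center in the frame of tray_yellow between 0.012 and 0.05 m and x of yellow_2_center in the frame of tray_yellow between -0.032 and 0.032 m and z of yellow_2_center in the frame of tray_yellow below 0.012 m and angle between yellow_2_center's own z axis and vertical below 0.12 rad))) and distance of any of green_1_center, green_2_center, pink_center from where it was at the start of the episode above 0.03 m).
It fails at once if a metal mould was moved more than 25 mm (distance of any of mould_1_center, mould_2_center from where it was at the start of the episode above 0.025 m).
It also fails if it takes over 122 s, if anything falls off the work surface, if the arm or the gripper's body presses on something with over 40 N, if the wrist force passes 120 N, or if a joint passes its speed limit or range.

ROBOT

A 6-joint arm with a two-finger parallel gripper is mounted at the origin on a cart in front of the work surface, level with it; the furniture and walls round the work are solid. World frame = base frame: x ahead of the robot, y to its left, z up, the work surface at z = 0. Lengths are in m, angles in rad, forces in N, time in s.
With the tool pointing down it reaches from about 0.25 to 0.775 m from the base axis. Payload 4 kg.
Tool frame: the origin (TCP) lies between the finger pads; the fingertips stand 19 mm ahead of it and the grasp point (between the pads) is the TCP; z points along the fingers, y is the line along which they close (so a half turn about z gives the same grasp; the last joint's range is limited). The gripper opens to 94 mm and grips with 3 to 60 N. Pads are 16 mm wide; open, the fingers measure 119 mm over their backs; the gripper's body (75 mm by 177 mm) begins 78 mm behind the grasp point.
Start: joints at [-1.209, 0.087, 1.371, -0, 1.684, -0.103], TCP at [0.247, -0.492, 0.225] pointing down, gripper open.
Joint ranges: [-3.1, 3.1], [-0.76, 2.03], [0.27, 2.55], [-1.08, 4.22], [0.17, 2.65], [-2.57, 2.57]. Speed limits (rad/s): [2.79, 2.79, 3.14, 3.14, 3.14, 3.14].

INTERFACE

Orientations are given as a rotation vector (axis times angle).
In Python, from workcell import readout, eyes, ticket gives the robot as it stands.
- The arm moves only by the shell command python3 -m jog 'ROWS' [FORCE]. ROWS is JSON, one flat list of numbers, 5 for each row, row after row: the gripper's target within -1 to 1 (fully open at 1, half-way at 0, shut at -1), then the shift along the tool's x, y, z in cm, then the turn about the tool's z in rad. A call has 1 to 5 rows; each row shifts and turns the commanded pose from where the row before left it, along the tool's axes as they then stand; what a row does not reach is not made up. A row lasts 1/10 s, in which the tool goes at most 50 mm and 8.59 degrees, less where a joint would pass 70% of its speed; a pose out of reach is approached as far as the arm can. A call with a gripper value outside its range is refused whole. The fingers move at their own pace and stop on an object; FORCE is the grip in N (left out, the last holds). Time passes only in rows, so rows that do not move let the fingers close. It gives the time, the measured TCP pose, the force, the opening and the grip force at its end, in the units of the state.
- readout.state(): the state, without advancing time (a new reading comes with each control period).
- eyes.read_camera(name): name is "side" or "top" or "wrist"; returns (picture, depth): 384x512x3 uint8, blue, green, red; 384x512 float32, m along the optical axis (not along the pixel's ray), 0 where there is no reading.
- eyes.calibration(name): a dict with "mtx" (3x3 intrinsics, pixels), "R" (3x3) and "t" (3): a world point X has camera coordinates R X + t; the wrist camera has in their place "mount" (4x4, takes a point from camera to tool coordinates, whose origin is the TCP and whose axes are the flange's). Camera axes: x right, y down, z forward; pixel columns grow to the right and rows downward; lengths in m; the calibration is good to about 2 mm. A picture is of the moment at which its call begins: read the wrist's pose just before it. calibration takes no time and is no camera call.
- ticket.finish_job(): hands the job in; it is judged then, once.
The state is a dict: "t": time; "joints": joint angles; "qvel": joint speeds; "joint_efforts": joint torques, N m; "tool_pos": TCP position; "eef_rot": TCP orientation; "ft_force": force on the tool from outside, world axes, zero at the start; "moment": the same for the moment, N m; "width": opening from 0.0 (shut) to 1.0 (fully open); "grasp_force": force on a finger pad.
Only numpy, scipy, OpenCV 4.12 (cv2) and the standard library are available. Lean on these libraries where they do the work, as an engineer would, in place of code of your own. Each camera call takes 0.05 s, during which the arm holds its last target. There are 200 camera calls.

## Working session

There is one attempt and no reset: what is moved stays moved. The work goes in short steps, Python scripts to look and compute and a shell command to move; the robot and the scene stay as the last step left them, time stands still between calls to the robot, and variables do not carry over. Pictures are saved under pics/ and viewed, at most 14 in all, crops included, and the job is handed in when it is done.

```bash
ls; mkdir -p pics; python3 - <<'E'
from workcell import readout, eyes
import cv2,numpy as np
print(readout.state())
for n in("top","side"):
    p,d=eyes.read_camera(n); cv2.imwrite(f"pics/{n}0.png",p); np.save(f"{n}0.npy",d)
    print(eyes.calibration(n))
print(eyes.calibration("wrist"))
E
```

```text
pics
{'t': 0.0, 'joints': array([-1.20909220e+00,  8.79083782e-02,  1.37226819e+00, -2.88261065e-05,
        1.68357904e+00, -1.03102784e-01]), 'qvel': array([-2.08859332e-03,  9.89898736e-07,  1.90880485e-04,  2.99697095e-04,
       -8.96903690e-04,  5.49163031e-04]), 'joint_efforts': array([-1.07727003e-03, -3.40186930e+01, -3.02427685e+01,  7.16688344e-02,
        3.30369116e-02, -1.65475385e-04]), 'tool_pos': array([ 0.24634087, -0.49117361,  0.22332254]), 'eef_rot': array([-3.05505046e+00, -7.23064209e-01,  4.82377567e-04]), 'ft_force': array([ 0.05278615, -0.34749058,  0.52638451]), 'moment': array([0.014173  , 0.04372214, 0.00648561]), 'grasp_force': 0.0, 'width': 1.0030228053610761}
{'mtx': array([[453.90390496,   0.        , 257.81725226],
       [  0.        , 453.90390496, 185.40324596],
       [  0.        ,   0.        ,   1.        ]]), 'R': array([[ 0.00581923, -0.99988006,  0.01435278],
       [-0.99886351, -0.00649111, -0.04721825],
       [ 0.04730575, -0.01406169, -0.99878148]]), 't': array([0.01957208, 0.52953632, 1.23483606])}
{'mtx': array([[422.62713592,   0.        , 256.97839588],
       [  0.        , 422.62713592, 193.140805  ],
       [  0.        ,   0.        ,   1.        ]]), 'R': array([[-0.89634618, -0.44326486, -0.0089322 ],
       [-0.19665555,  0.41556125, -0.88805149],
       [ 0.39735389, -0.79424499, -0.45965724]]), 't': array([0.49776085, 0.11655203, 0.97719115])}
{'mtx': array([[330.93926249,   0.        , 255.80906293],
       [  0.        , 330.93926249, 190.51600549],
       [  0.        ,   0.        ,   1.        ]]), 'mount': array([[ 2.94025612e-05, -9.63530287e-01, -2.67599299e-01,
         7.79888540e-02],
       [ 9.99999870e-01, -1.07914989e-04,  4.98438966e-04,
         8.73164324e-04],
       [-5.09139015e-04, -2.67599279e-01,  9.63530159e-01,
        -1.60879274e-01],
       [ 0.00000000e+00,  0.00000000e+00,  0.00000000e+00,
         1.00000000e+00]])}
```

View pics/top0.png

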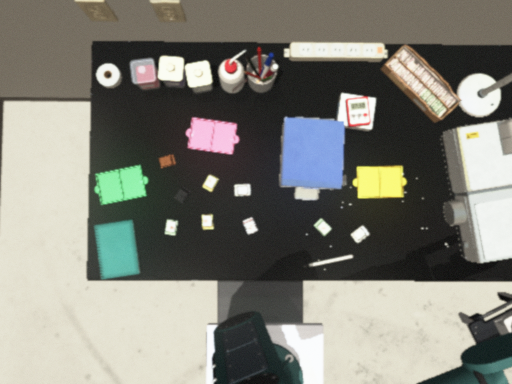

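The top view shows trays: pink (213,136), green (121,185), yellow (380,182). There are small items at about (211,183), (242,190), (171,228), (207,222), (250,226), (322,227) and (360,235). I'll zoom in.

```bash
python3 - <<'E'
import cv2,numpy as np
p=cv2.imread("pics/top0.png")
c=cv2.resize(p[150:260,140:400],None,fx=3,fy=3,interpolation=cv2.INTER_CUBIC)
cv2.imwrite("pics/top0z.png",c)
E
```

```text
(no output)
```

View pics/top0z.png

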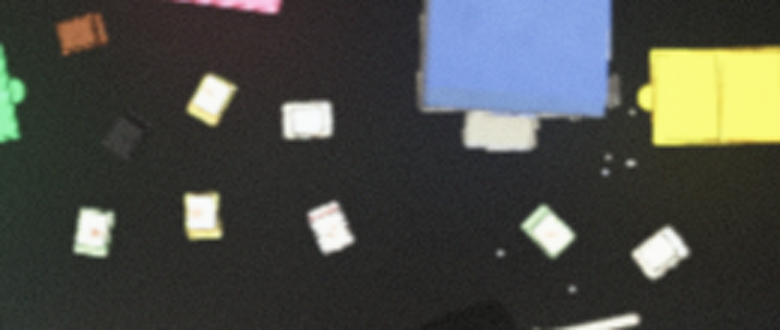

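```bash
cat > h.py <<'E'
import cv2,numpy as np
from scipy.spatial.transform import Rotation as Ro
from workcell import readout, eyes
def cam(name,st=None):
    c=eyes.calibration(name);K=c["mtx"]
    if name!="wrist": return K,c["R"].T,-c["R"].T@c["t"]
    T=np.eye(4);T[:3,:3]=Ro.from_rotvec(st["eef_rot"]).as_matrix();T[:3,3]=st["tool_pos"]
    M=T@c["mount"];return K,M[:3,:3],M[:3,3]
def plane(C,uv,z):
    K,R,t=C;uv=np.asarray(uv,float).reshape(-1,2)
    r=(R@np.linalg.inv(K)@np.c_[uv,np.ones(len(uv))].T).T
    return (t+r*((z-t[2])/r[:,2:3]))[:,:2]
def rect(C,mask,z):
    "blob -> centre, (short,long), yaw of the long axis (world deg, mod 180)"
    n,l,s,_=cv2.connectedComponentsWithStats(mask.astype(np.uint8))
    if n<2:return None
    k=1+np.argmax(s[1:,4]);v,u=np.nonzero(l==k)
    c=plane(C,np.c_[u,v],z)
    (cx,cy),(w,h),a=cv2.minAreaRect((c*1e4).astype(np.float32))
    if w>h:a+=0
    else:a+=90;w,h=h,w
    return np.round([cx/1e4,cy/1e4],4),np.round([h/1e4,w/1e4],4),round(a%180,1)
def go(x,y,z,yawlong=None,cl=None):
    """shift in tool cm and turn (rad) to put TCP at x,y,z with the closing axis ACROSS direction yawlong"""
    s=readout.state();R=Ro.from_rotvec(s["eef_rot"]).as_matrix()
    d=R.T@(np.array([x,y,z])-s["tool_pos"])*100
    t=0
    if yawlong is not None:
        ax=np.degrees(np.arctan2(R[1,0],R[0,0]))   # tool x should lie along the block length
        e=(yawlong-ax+90)%180-90; t=-np.radians(e)  # tool z down
        print("turn",round(t,3),"or",round(t-np.sign(t)*np.pi,3),"j6",round(s["joints"][5],3),"rows",round(abs(np.degrees(t))/8.59,1))
    print("shift cm",np.round(d,2),"tilt deg",round(np.degrees(np.arccos(-R[2,2])),2))
E
python3 - <<'E'
from h import *
p=cv2.imread("pics/top0.png");C=cam("top");D=np.load("top0.npy")
for n,(u,v) in dict(y1=(211,183),y2=(207,222),g1=(171,228),g2=(322,227),pink=(250,226),m1=(242,190),m2=(360,235)).items():
    m=np.zeros(p.shape[:2],bool);m[v-14:v+15,u-14:u+15]=1
    m&=p.max(2)>85
    print(n,rect(C,m,.009))
hsv=cv2.cvtColor(p,cv2.COLOR_BGR2HSV)
for n,(u,v) in dict(ty=(380,182),tg=(121,185),tp=(213,136)).items():
    m=np.zeros(p.shape[:2],bool);m[v-32:v+33,u-32:u+33]=1
    m&=(hsv[...,1]>60)&(p.max(2)>110)
    m=cv2.morphologyEx(m.astype(np.uint8),cv2.MORPH_OPEN,np.ones((15,15)))
    print(n,rect(C,m,.009),D[v-3:v+4,u-3:u+4].mean())
E
```

```text
y1 (array([0.537 , 0.1549]), array([0.0345, 0.0443]), 153.8)
y2 (array([0.4296, 0.1601]), array([0.0356, 0.0412]), 0.7)
g1 (array([0.414 , 0.2606]), array([0.0348, 0.0443]), 169.0)
g2 (array([ 0.4177, -0.1544]), array([0.0331, 0.0446]), 44.9)
pink (array([0.4194, 0.0447]), array([0.0326, 0.0452]), 22.2)
m1 (array([0.5178, 0.0658]), array([0.0356, 0.048 ]), 96.7)
m2 (array([ 0.3979, -0.2581]), array([0.0366, 0.0486]), 126.8)
ty (array([ 0.5427, -0.3139]), array([0.086 , 0.1309]), 90.4) 1.2614412
tg (array([0.5294, 0.4008]), array([0.0897, 0.1371]), 101.7) 1.2495762
tp None 1.234279
```

```bash
python3 -c "
from h import *
go(.537,.155,.2,153.8)"
```

```text
turn 0.922 or -2.219 j6 -0.103 rows 6.2
shift cm [ 54.95 -44.73   2.44] tilt deg 0.11
```

```bash

python3 -m jog '[1,3.05,-2.48,0.13,0,1,3.05,-2.48,0.13,0,1,3.05,-2.48,0.13,0,1,3.05,-2.48,0.13,0,1,3.05,-2.48,0.13,0]' >/dev/null
python3 -m jog '[1,3.05,-2.48,0.13,0,1,3.05,-2.48,0.13,0,1,3.05,-2.48,0.13,0,1,3.05,-2.48,0.13,0,1,3.05,-2.48,0.13,0]'
python3 -m jog '[1,3.05,-2.48,0.13,0,1,3.05,-2.48,0.13,0,1,3.05,-2.48,0.13,0,1,3.05,-2.48,0.13,0,1,3.05,-2.48,0.13,0]' >/dev/null
python3 -m jog '[0,3.05,-2.48,0.13,0,0,3.05,-2.48,0.13,0,0,3.05,-2.48,0.13,0,0,0,0,0,-0.148,0,0,0,0,-0.148]'
python3 -m jog '[0,0,0,0,-0.148,0,0,0,0,-0.148,0,0,0,0,-0.148,0,0,0,0,-0.148,0,0,0,0,-0.148]' >/dev/null
python3 -m jog '[0,0,0,0,-0.148,0,0,0,0,-0.148,0,0,0,0,-0.148,0,0,0,0,-0.148,0,0,0,0,-0.148]' >/dev/null
python3 -m jog '[0,0,0,0,-0.148,0,0,0,0,-0.148,0,0,0,0,-0.148,0,0,0,0,0,0,0,0,0,0]'
cat >> h.py <<'E'
def look(fn):
    st=readout.state();p,d=eyes.read_camera("wrist");cv2.imwrite("pics/"+fn,p);np.save(fn[:-4]+".npy",d);np.save(fn[:-4]+"_s.npy",np.r_[st["tool_pos"],st["eef_rot"]])
    return st,p,d
def px(C,X):
    K,R,t=C;c=K@(R.T@(np.asarray(X)-t));return c[:2]/c[2]
def near(name,xy,half=.045,z=.009,fn=None,thr=85):
    "wrist look at the block expected near xy: bright/saturated blob above the bench"
    st,p,d=look(fn);C=cam("wrist",st);u,v=px(C,[*xy,z]);print("px",u,v)
    K,R,t=C;vv,uu=np.mgrid[:384,:512]
    X=t+(d[...,None]*(np.dstack([uu,vv,np.ones_like(uu)])@np.linalg.inv(K).T))@R.T
    m=(d>0)&(np.hypot(X[...,0]-xy[0],X[...,1]-xy[1])<half)&(p.max(2)>thr)
    print(name,"colour",rect(C,m,z),"z",np.round(np.percentile(X[m][:,2],[5,50,95]),4))
    m2=(d>0)&(np.hypot(X[...,0]-xy[0],X[...,1]-xy[1])<half)&(X[...,2]>.003)&(X[...,2]<.03)
    print("  depth",rect(C,m2,z))
    hs=cv2.cvtColor(p,cv2.COLOR_BGR2HSV);m3=m&(hs[...,1]>90)
    print("  coloured part",rect(C,m3,.006),"hue",np.median(hs[m3][:,0]) if m3.any() else None)
E
python3 - <<'E'
from h import *
near("y1",(.537,.155),fn="w1.png")
E
```

```text
t: 1.1
tool_pos: [0.4081, -0.1316, 0.211]
eef_rot: [-3.057, -0.723, 0.001]
ft_force: [1.0, -1.5, -0.9]
width: 0.999
grasp_force: 0.0
t: 2.1
tool_pos: [0.537, 0.1548, 0.1997]
eef_rot: [-2.912, -1.179, 0.004]
ft_force: [0.3, -0.5, -0.2]
width: 0.611
grasp_force: 0.0
t: 3.6
tool_pos: [0.537, 0.1534, 0.2006]
eef_rot: [-0.716, -3.058, 0.001]
ft_force: [-1.6, -0.3, 0.0]
width: 0.505
grasp_force: 0.0
px 257.68061198331156 171.43288720857922
y1 colour (array([0.6866, 0.0887]), array([0.2187, 0.2931]), 56.6) z [0.0121 0.2812 0.2991]
  depth (array([0.5381, 0.1525]), array([0.0285, 0.038 ]), 153.1)
  coloured part (array([0.7815, 0.1794]), array([0.0246, 0.101 ]), 161.7) hue 19.0
```

View pics/w1.png

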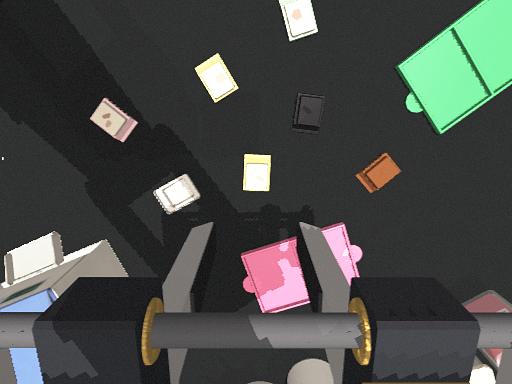

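The wrist view shows y1 at (257,172), upright between the fingers, and y2 at (216,78).

```bash
sed -i 's/    m=(d>0)&/    m=(d>0)\&(X[...,2]<.03)\&/; s/^    st,p,d=look(fn);C/    st,p,d=look(fn) if not again else again_(fn);C/; s/thr=85):/thr=85,again=False):/' h.py
cat >> h.py <<'E'
def again_(fn):
    s=np.load(fn[:-4]+"_s.npy");return dict(tool_pos=s[:3],eef_rot=s[3:]),cv2.imread("pics/"+fn),np.load(fn[:-4]+".npy")
E
python3 - <<'E'
from h import *
near("y1",(.537,.155),fn="w1.png",again=True)
near("y2",(.43,.16),fn="w1.png",again=True)
near("g1",(.414,.26),fn="w1.png",again=True)
near("pink",(.419,.045),fn="w1.png",again=True)
near("m1",(.518,.066),fn="w1.png",again=True)
go(.5378,.153,.013,153.1)
E
```

```text
px 257.68061198331156 171.43288720857922
y1 colour (array([0.5375, 0.1533]), array([0.0293, 0.0408]), 151.2) z [0.0014 0.0113 0.0134]
  depth (array([0.5381, 0.1525]), array([0.0285, 0.038 ]), 153.1)
  coloured part (array([0.5446, 0.1655]), array([0.0012, 0.0394]), 151.2) hue 27.0
px 215.2014199005167 76.24758145363153
y2 colour (array([0.4318, 0.1599]), array([0.029 , 0.0395]), 4.6) z [0.0012 0.0114 0.0134]
  depth (array([0.4336, 0.1598]), array([0.0303, 0.0362]), 2.0)
  coloured part (array([0.4505, 0.1613]), array([0.0043, 0.0292]), 100.1) hue 27.0
px 299.0316382640324 11.737362955233378
g1 colour (array([0.417 , 0.2579]), array([0.0292, 0.0384]), 171.6) z [0.0031 0.0118 0.0134]
  depth (array([0.4182, 0.2572]), array([0.029 , 0.0356]), 170.8)
  coloured part None hue None
px 112.95802515561448 117.96568493806903
pink colour (array([0.4212, 0.044 ]), array([0.0298, 0.0414]), 23.3) z [0.0013 0.0114 0.0133]
  depth (array([0.4197, 0.0432]), array([0.0296, 0.038 ]), 24.4)
  coloured part (array([0.4154, 0.0397]), array([0., 0.]), 90.0) hue 8.0
px 177.9622578613278 191.30082719119866
m1 colour (array([0.52 , 0.063]), array([0.0324, 0.045 ]), 92.8) z [0.0005 0.0063 0.0118]
  depth (array([0.5198, 0.0631]), array([0.0313, 0.0445]), 93.1)
  coloured part None hue None
turn 0.01 or -3.131 j6 -0.935 rows 0.1
shift cm [-0.1   0.   18.77] tilt deg 0.04
```

```bash

python3 -m jog '[0,-0.1,0,4,0,0,0,0,4,0,0,0,0,4,0,0,0,0,3,0,0,0,0,1.5,0]' 20
python3 -m jog '[0,0,0,1.0,0,0,0,0,0.4,0,0,0,0,0,0,-1,0,0,0,0,-1,0,0,0,0]'
python3 -m jog '[-1,0,0,0,0,-1,0,0,0,0,-1,0,0,0,0,-1,0,0,-0.5,0,-1,0,0,-2,0]'
python3 -m jog '[-1,0,0,-3,0,-1,0,0,-3,0,-1,0,0,-3,0,-1,0,0,-3,0,-1,0,0,0,0]'
python3 -c "
from h import *
go(.5427,-.3139+.0305,.16,90.4);go(.5427,-.3139-.0305,.16,90.4)"
```

```text
t: 4.15
tool_pos: [0.5358, 0.1526, 0.0324]
eef_rot: [-0.713, -3.054, 0.004]
ft_force: [-0.1, 0.4, -0.1]
width: 0.505
grasp_force: 0.0
t: 4.65
tool_pos: [0.5392, 0.1532, 0.0236]
eef_rot: [0.711, 3.057, 0.002]
ft_force: [0.1, -0.5, 0.1]
width: 0.367
grasp_force: 0.0
t: 5.15
tool_pos: [0.5356, 0.1525, 0.0445]
eef_rot: [-0.71, -3.054, 0.004]
ft_force: [-0.4, 0.0, -0.2]
width: 0.291
grasp_force: 19.9
t: 5.65
tool_pos: [0.5405, 0.1535, 0.1723]
eef_rot: [0.709, 3.052, 0.006]
ft_force: [-0.9, -1.0, 1.0]
width: 0.294
grasp_force: 19.9
turn 1.107 or -2.035 j6 -0.938 rows 7.4
shift cm [-19.46 -39.12   1.16] tilt deg 0.54
turn 1.107 or -2.035 j6 -0.938 rows 7.4
shift cm [-22.15 -44.59   1.15] tilt deg 0.54
```

```bash
python3 - <<'E'
from h import *
d=np.load("top0.npy");K,R,t=cam("top");vv,uu=np.mgrid[:384,:512]
X=t+(d[...,None]*(np.dstack([uu,vv,np.ones_like(uu)])@np.linalg.inv(K).T))@R.T
for u,v in((313,150),(313,180),(307,194),(350,112),(420,80),(455,150),(445,170),(454,212),(213,136),(480,95)): print(u,v,np.round(X[v,u],3))
E
```

```text
313 150 [ 0.614 -0.114  0.125]
313 180 [ 0.538 -0.113  0.127]
307 194 [ 0.506 -0.111  0.026]
350 112 [ 0.727 -0.223  0.052]
420 80 [ 0.814 -0.412  0.056]
455 150 [ 0.621 -0.488  0.091]
445 170 [ 0.577 -0.502 -0.003]
454 212 [ 0.46  -0.481  0.096]
213 136 [0.666 0.148 0.008]
480 95 [ 0.78  -0.585  0.035]
```

```bash

python3 -m jog '[-1,0,0,-2.0,0,-1,-1.7,-3.43,0,0,-1,-1.7,-3.43,0,0,-1,-1.7,-3.43,0,0,-1,-1.7,-3.43,0,0]'
python3 -m jog '[-1,-1.7,-3.43,0,0,-1,-1.7,-3.43,0,0,-1,-1.7,-3.43,0,0,-1,-1.7,-3.43,0,0,-1,-1.7,-3.43,0,0]' >/dev/null
python3 -m jog '[-1,-1.7,-3.43,0,0,-1,-1.7,-3.43,0,0,-1,-1.7,-3.43,0,0,-1,-1.7,-3.43,0,0,-1,0,0,0,0.138]' >/dev/null
python3 -m jog '[-1,0,0,0,0.138,-1,0,0,0,0.138,-1,0,0,0,0.138,-1,0,0,0,0.138,-1,0,0,0,0.138]' >/dev/null
python3 -m jog '[-1,0,0,0,0.138,-1,0,0,0,0.141,-1,0,0,0,0,-1,0,0,0,0,-1,0,0,0,0]'
python3 - <<'E'
from h import *
st,p,d=look("w2.png");C=cam("wrist",st)
hs=cv2.cvtColor(p,cv2.COLOR_BGR2HSV)
m=((hs[...,1]>110)&(abs(hs[...,0].astype(int)-28)<8)&(p.max(2)>60)).astype(np.uint8)
m=cv2.morphologyEx(m,cv2.MORPH_OPEN,np.ones((9,9)))
print(rect(C,m,.009))
go(.5427,-.3444,.028,90.4)
E
```

```text
t: 6.15
tool_pos: [0.5376, -0.0013, 0.1851]
eef_rot: [-0.71, -3.057, 0.001]
ft_force: [0.7, 0.2, 0.1]
width: 0.29
grasp_force: 19.9
t: 8.15
tool_pos: [0.5395, -0.3445, 0.1862]
eef_rot: [-2.211, -2.23, 0.0]
ft_force: [0.0, -0.0, 0.7]
width: 0.294
grasp_force: 19.9
(array([ 0.5437, -0.3116]), array([0.0863, 0.1345]), 91.0)
turn 0.002 or -3.14 j6 -0.665 rows 0.0
shift cm [1.000e-02 3.200e-01 1.585e+01] tilt deg 0.04
```

View pics/w2.png

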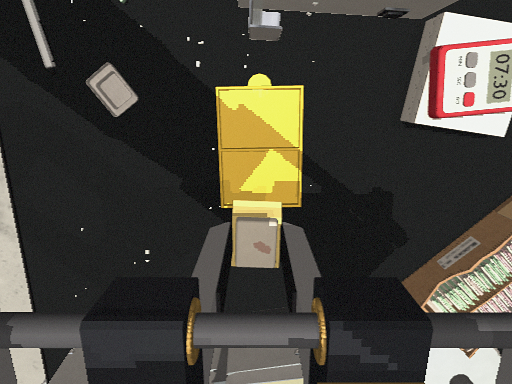

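```bash
python3 - <<'E'
from h import *
st,p,d=again_("w2.png");C=cam("wrist",st)
q=plane(C,[(260,149),(217,87),(302,86),(221,206),(300,207)],.009);print(np.round(q,4), q[1:].mean(0))
go(.5432,-.3444,.028,90.5)
E
```

```text
[[ 0.544  -0.3171]
 [ 0.5013 -0.2568]
 [ 0.5842 -0.2551]
 [ 0.5028 -0.3789]
 [ 0.5877 -0.3792]] [ 0.54399403 -0.31750458]
turn -0.0 or 3.141 j6 -0.665 rows 0.0
shift cm [1.000e-02 3.700e-01 1.585e+01] tilt deg 0.04
```

```bash

python3 -m jog '[-1,-0.3,0.4,3.5,0,-1,0,0,3.5,0,-1,0,0,3.5,0,-1,0,0,3,0,-1,0,0,1.5,0]' >/dev/null
python3 -m jog '[-1,0,0,0.6,0,-1,0,0,0.4,0,-1,0,0,0,0,-1,0,0,0,0,-1,0,0,0,0]'
python3 -m jog '[-0.25,0,0,0,0,-0.25,0,0,0,0,-0.25,0,0,0,0,-0.25,0,0,0,0,-0.25,0,0,-1,0]'
python3 -m jog '[-0.25,0,0,-2,0,-0.25,0,0,-3.5,0,0,0,0,-3.5,0,0,0,0,-3.5,0,0,0,0,-3.5,0]'
python3 - <<'E'
from h import *
st,p,d=look("w3.png")
go(.432,.160,.19,3)
E
```

```text
t: 9.2
tool_pos: [0.5446, -0.3482, 0.0288]
eef_rot: [2.211, 2.227, 0.001]
ft_force: [-0.1, 0.5, 0.5]
width: 0.293
grasp_force: 19.9
t: 9.7
tool_pos: [0.5427, -0.3468, 0.0356]
eef_rot: [-2.211, -2.227, 0.001]
ft_force: [-0.8, 0.1, -0.3]
width: 0.373
grasp_force: 0.0
t: 10.2
tool_pos: [0.5437, -0.3475, 0.1995]
eef_rot: [2.213, 2.228, 0.0]
ft_force: [0.2, -0.1, -0.3]
width: 0.501
grasp_force: 0.0
turn 1.525 or -1.616 j6 -0.664 rows 10.2
shift cm [ 51.01 -11.05   1.21] tilt deg 0.78
```

View pics/w3.png

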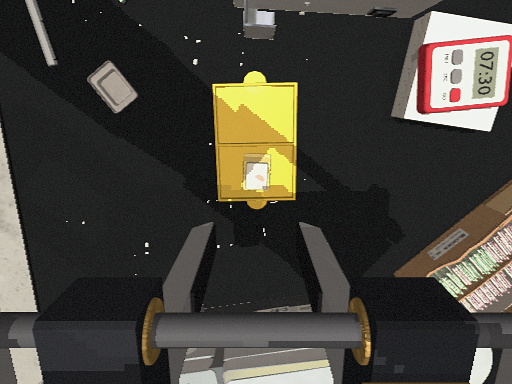

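The block at (257,174) lies flat in the lower compartment. Next is y2.

```bash

python3 -m jog '[0,3.92,-0.85,0.1,0,0,3.92,-0.85,0.1,0,0,3.92,-0.85,0.1,0,0,3.92,-0.85,0.1,0,0,3.92,-0.85,0.1,0]' >/dev/null
python3 -m jog '[0,3.92,-0.85,0.1,0,0,3.92,-0.85,0.1,0,0,3.92,-0.85,0.1,0,0,3.92,-0.85,0.1,0,0,3.92,-0.85,0.1,0]' >/dev/null
python3 -m jog '[0,3.92,-0.85,0.1,0,0,3.92,-0.85,0.1,0,0,3.92,-0.85,0.1,0,0,0,0,0,-0.147,0,0,0,0,-0.147]' >/dev/null
python3 -m jog '[0,0,0,0,-0.147,0,0,0,0,-0.147,0,0,0,0,-0.147,0,0,0,0,-0.147,0,0,0,0,-0.147]' >/dev/null
python3 -m jog '[0,0,0,0,-0.147,0,0,0,0,-0.147,0,0,0,0,-0.147,0,0,0,0,-0.147,0,0,0,0,0]'
python3 - <<'E'
from h import *
near("y2",(.432,.16),fn="w4.png")
near("g1",(.417,.258),fn="w4.png",again=True)
go(.432,.16,.022,3)
E
```

```text
t: 12.75
tool_pos: [0.4297, 0.1612, 0.1845]
eef_rot: [-0.083, 3.14, 0.0]
ft_force: [0.1, -0.3, -0.5]
width: 0.496
grasp_force: 0.0
px 255.38565672685607 177.51552769794085
y2 colour (array([0.4298, 0.1595]), array([0.029 , 0.0406]), 3.7) z [0.0012 0.0115 0.0133]
  depth (array([0.4313, 0.1591]), array([0.0281, 0.0376]), 3.6)
  coloured part (array([0.4298, 0.1702]), array([0.0085, 0.0409]), 3.0) hue 27.0
px 350.6181766562312 168.3189145677696
g1 colour (array([0.4146, 0.2574]), array([0.0305, 0.0404]), 171.0) z [0.0013 0.0114 0.0133]
  depth (array([0.4152, 0.2569]), array([0.0294, 0.0388]), 170.7)
  coloured part None hue None
turn -0.002 or 3.139 j6 -1.386 rows 0.0
shift cm [-0.21 -0.13 16.24] tilt deg 0.04
```

```bash

python3 -m jog '[0,-0.05,-0.18,4,-0.01,0,0,0,4,0,0,0,0,4,0,0,0,0,2.5,0,0,0,0,1,0]' 20 >/dev/null
python3 -m jog '[0,0,0,0.5,0,0,0,0,0.2,0,0,0,0,0,0,-1,0,0,0,0,-1,0,0,0,0]'
python3 -m jog '[-1,0,0,0,0,-1,0,0,0,0,-1,0,0,0,0,-1,0,0,-0.5,0,-1,0,0,-2,0]'
python3 -m jog '[-1,0,0,-3.5,0,-1,0,0,-3.5,0,-1,0,0,-3.5,0,-1,0,0,-4,0,-1,0,0,0,0]'
python3 -c "
from h import *
go(.5437,-.2865,.19,90.7)"
```

```text
t: 13.8
tool_pos: [0.4312, 0.1596, 0.0232]
eef_rot: [-0.099, 3.138, 0.001]
ft_force: [-0.3, -0.4, -0.6]
width: 0.366
grasp_force: 0.0
t: 14.3
tool_pos: [0.428, 0.1588, 0.045]
eef_rot: [0.099, -3.134, 0.002]
ft_force: [0.2, 0.4, -0.0]
width: 0.295
grasp_force: 20.0
t: 14.8
tool_pos: [0.4332, 0.1601, 0.1985]
eef_rot: [-0.099, 3.128, 0.003]
ft_force: [0.3, -0.4, 0.2]
width: 0.296
grasp_force: 20.0
turn -1.52 or 1.622 j6 -1.403 rows 10.1
shift cm [ -8.19 -45.27   0.87] tilt deg 0.68
```

```bash

python3 -m jog '[-1,-0.68,-3.77,0,0,-1,-0.68,-3.77,0,0,-1,-0.68,-3.77,0,0,-1,-0.68,-3.77,0,0,-1,-0.68,-3.77,0,0]' >/dev/null
python3 -m jog '[-1,-0.68,-3.77,0,0,-1,-0.68,-3.77,0,0,-1,-0.68,-3.77,0,0,-1,-0.68,-3.77,0,0,-1,-0.68,-3.77,0,0]' >/dev/null
python3 -m jog '[-1,-0.68,-3.77,0,0,-1,-0.68,-3.77,0,0,-1,0,0,0,0.1475,-1,0,0,0,0.1475,-1,0,0,0,0.1475]' >/dev/null
python3 -m jog '[-1,0,0,0,0.1475,-1,0,0,0,0.1475,-1,0,0,0,0.1475,-1,0,0,0,0.1475,-1,0,0,0,0.1475]' >/dev/null
python3 -m jog '[-1,0,0,0,0.1475,-1,0,0,0,0.1475,-1,0,0,0,0.1475,-1,0,0,0,0,-1,0,0,0,0]'
python3 -c "
from h import *
go(.5437,-.2865,.0265,90.7)"
```

```text
t: 17.3
tool_pos: [0.5399, -0.2867, 0.1909]
eef_rot: [-2.204, -2.236, 0.001]
ft_force: [0.7, -0.3, -0.3]
width: 0.297
grasp_force: 20.0
turn 0.002 or -3.139 j6 -0.595 rows 0.0
shift cm [-0.    0.41 16.44] tilt deg 0.11
```

```bash

python3 -m jog '[-1,0,0.4,3.5,0,-1,0,0,3.5,0,-1,0,0,3.5,0,-1,0,0,3,0,-1,0,0,1.5,0]' >/dev/null
python3 -m jog '[-1,0,0,0.9,0,-1,0,0,0.4,0,-1,0,0,0,0,-1,0,0,0,0,-1,0,0,0,0]'
python3 -m jog '[-0.25,0,0,0,0,-0.25,0,0,0,0,-0.25,0,0,0,0,-0.25,0,0,0,0,-0.25,0,0,-1,0]'
python3 -m jog '[-0.25,0,0,-2,0,-0.25,0,0,-3.5,0,0,0,0,-3.5,0,0,0,0,-3.5,0,0,0,0,-3.5,0]'
python3 - <<'E'
from h import *
st,p,d=look("w5.png")
cv2.imwrite("pics/w5c.png",cv2.resize(p[60:230,180:340],None,fx=3,fy=3))
for xy in((.544,-.3475),(.544,-.2865)):
  near("y",xy,half=.027,z=.015,fn="w5.png",again=True,thr=225)
go(.418,-.155,.19,45)
E
```

```text
t: 18.3
tool_pos: [0.5452, -0.2875, 0.0307]
eef_rot: [2.206, 2.232, 0.001]
ft_force: [-0.6, -0.2, -0.6]
width: 0.292
grasp_force: 20.0
t: 18.8
tool_pos: [0.5432, -0.2862, 0.0377]
eef_rot: [-2.206, -2.232, 0.001]
ft_force: [-0.5, 0.3, 0.1]
width: 0.375
grasp_force: 0.0
t: 19.3
tool_pos: [0.5442, -0.2868, 0.2015]
eef_rot: [2.208, 2.233, 0.0]
ft_force: [0.5, -0.9, -0.9]
width: 0.5
grasp_force: 0.0
px 254.2903094009149 225.69522001841378
y colour (array([ 0.5599, -0.3433]), array([0.0191, 0.0502]), 90.9) z [0.0026 0.0039 0.0094]
  depth (array([ 0.5437, -0.343 ]), array([0.0513, 0.0516]), 0.6)
  coloured part (array([ 0.5603, -0.3468]), array([0.0196, 0.0515]), 90.9) hue 23.0
px 254.87633361716448 172.59295108181752
y colour (array([ 0.5442, -0.2825]), array([0.0491, 0.0521]), 167.3) z [0.0027 0.0048 0.0162]
  depth (array([ 0.5441, -0.2836]), array([0.0514, 0.0516]), 0.6)
  coloured part (array([ 0.5439, -0.283 ]), array([0.0476, 0.0531]), 2.8) hue 23.0
turn 0.797 or -2.345 j6 -0.589 rows 5.3
shift cm [ 13.49 -12.73   1.69] tilt deg 0.77
```

View pics/w5c.png

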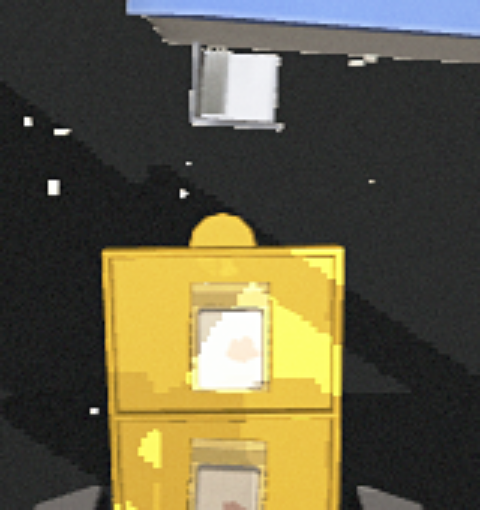

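Both yellow blocks are flat, one per compartment. Next is green_2. It lies close to the blue box (127 mm tall), so I'll check the clearance.

```bash

python3 -m jog '[0,2.7,-2.55,0.2,0,0,2.7,-2.55,0.2,0,0,2.7,-2.55,0.2,0,0,2.7,-2.55,0.2,0,0,2.7,-2.55,0.2,0]' >/dev/null
python3 -m jog '[0,0,0,0,0.14,0,0,0,0,0.14,0,0,0,0,0.14,0,0,0,0,0.14,0,0,0,0,0.14]' >/dev/null
python3 -m jog '[0,0,0,0,0.1,0,0,0,0,0,0,0,0,0,0]'
python3 - <<'E'
from h import *
near("g2",(.4177,-.1544),fn="w6.png")
near("m2",(.398,-.258),fn="w6.png",again=True)
d=np.load("top0.npy");K,R,t=cam("top");vv,uu=np.mgrid[:384,:512]
X=t+(d[...,None]*(np.dstack([uu,vv,np.ones_like(uu)])@np.linalg.inv(K).T))@R.T
m=(d>0)&(X[...,2]>.08)&(X[...,2]<.2)&(abs(X[...,1]+.12)<.12)&(X[...,0]>.4)
P=X[m];print("box min x",np.percentile(P[:,0],[.2,1]),"y",np.percentile(P[:,1],[.5,99.5]))
go(.4177,-.1544,.022,45)
E
```

```text
t: 20.65
tool_pos: [0.4153, -0.1533, 0.1894]
eef_rot: [2.903, 1.201, 0.001]
ft_force: [-0.4, 0.5, 1.0]
width: 0.5
grasp_force: 0.0
px 257.02308948709583 174.03891410635327
g2 colour (array([ 0.4196, -0.1576]), array([0.0285, 0.04  ]), 44.5) z [0.0014 0.0114 0.0132]
  depth (array([ 0.4179, -0.158 ]), array([0.0288, 0.0369]), 44.9)
  coloured part None hue None
px 309.6870300936636 249.58555568101113
m2 colour (array([ 0.384 , -0.2465]), array([0.0067, 0.0287]), 53.9) z [0.0003 0.0083 0.0131]
  depth (array([ 0.3844, -0.246 ]), array([0.0067, 0.0299]), 53.6)
  coloured part None hue None
box min x [0.51889739 0.52369897] y [-0.23548862 -0.00180697]
turn -0.001 or 3.14 j6 0.305 rows 0.0
shift cm [ 0.1   0.24 16.73] tilt deg 0.03
```

View pics/w6.png

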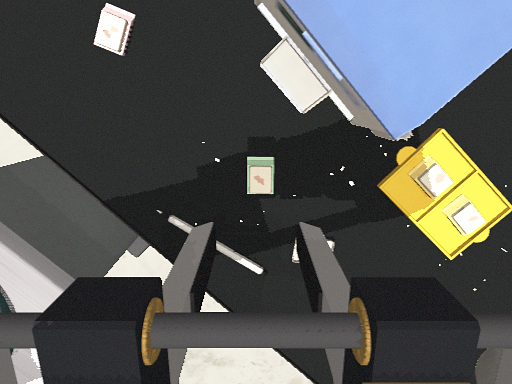

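Green_2 is at (260,175), aligned with the fingers. I'll grasp it 5 mm back along its length, to stay clear of the blue box.

```bash

python3 -m jog '[0,-0.54,0.56,4,0,0,0,0,4,0,0,0,0,4,0,0,0,0,2.5,0,0,0,0,1.2,0]' 20
python3 -m jog '[0,0,0,0.7,0,0,0,0,0.3,0,0,0,0,0,0,-1,0,0,0,0,-1,0,0,0,0]'
python3 -m jog '[-1,0,0,0,0,-1,0,0,0,0,-1,0,0,0,0,-1,0,0,-0.5,0,-1,0,0,-2,0]'
python3 -m jog '[-1,0,0,-3.5,0,-1,0,0,-3.5,0,-1,0,0,-3.5,0,-1,0,0,-4,0,-1,0,0,-1,0]'
python3 -c "
from h import *
go(.5294,.4008,.20,101.7)"
```

```text
t: 21.2
tool_pos: [0.4135, -0.1602, 0.0292]
eef_rot: [-2.9, -1.198, 0.005]
ft_force: [-1.4, 0.0, 0.1]
width: 0.501
grasp_force: 0.0
t: 21.7
tool_pos: [0.4163, -0.1616, 0.0233]
eef_rot: [2.902, 1.197, 0.002]
ft_force: [0.2, -1.1, 0.6]
width: 0.367
grasp_force: 0.0
t: 22.2
tool_pos: [0.4133, -0.16, 0.045]
eef_rot: [-2.9, -1.196, 0.006]
ft_force: [-0.6, 0.2, -0.4]
width: 0.297
grasp_force: 20.0
t: 22.7
tool_pos: [0.4172, -0.1621, 0.2071]
eef_rot: [2.898, 1.195, 0.009]
ft_force: [0.6, -0.9, 0.7]
width: 0.293
grasp_force: 20.0
turn -0.993 or 2.149 j6 0.291 rows 6.6
shift cm [ 47.64 -32.02   0.56] tilt deg 0.5
```

```bash

python3 -m jog '[-1,3.29,-2.1,0,0,-1,3.29,-2.1,0,0,-1,3.29,-2.1,0,0,-1,3.29,-2.1,0,0,-1,3.29,-2.1,0,0]' >/dev/null
python3 -m jog '[-1,3.29,-2.1,0,0,-1,3.29,-2.1,0,0,-1,3.29,-2.1,0,0,-1,3.29,-2.1,0,0,-1,3.29,-2.1,0,0]' >/dev/null
python3 -m jog '[-1,3.29,-2.1,0,0,-1,3.29,-2.1,0,0,-1,3.29,-2.1,0,0,-1,3.29,-2.1,0,0,-1,0,0,0,-0.142]' >/dev/null
python3 -m jog '[-1,0,0,0,-0.142,-1,0,0,0,-0.142,-1,0,0,0,-0.142,-1,0,0,0,-0.142,-1,0,0,0,-0.142]' >/dev/null
python3 -m jog '[-1,0,0,0,-0.141,-1,0,0,0,0,-1,0,0,0,0]'
python3 - <<'E'
from h import *
st,p,d=look("w7.png")
go(.5356,.371,.0265,101.7)
E
```

```text
t: 25.0
tool_pos: [0.5345, 0.3718, 0.2007]
eef_rot: [-1.986, -2.433, 0.003]
ft_force: [0.0, -0.3, 0.4]
width: 0.297
grasp_force: 20.0
turn -0.002 or 3.139 j6 0.319 rows 0.0
shift cm [-0.1   0.11 17.45] tilt deg 0.09
```

View pics/w7.png

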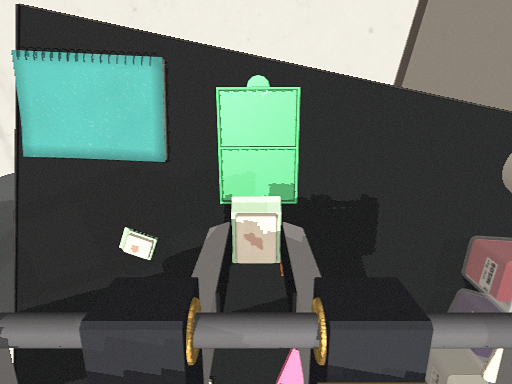

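```bash
python3 - <<'E'
from h import *
st,p,d=again_("w7.png");C=cam("wrist",st)
q=plane(C,[(259,147),(216,88),(300,87),(220,203),(298,203)],.009);print(np.round(q,4), q[1:].mean(0),np.degrees(np.arctan2(*(q[1]+q[2]-q[3]-q[4])[::-1])))
c=q[1:].mean(0);a=np.radians(101.7);e=np.array([np.cos(a),np.sin(a)])
print(c-.0305*e,c+.0305*e); go(*(c-.0355*e),.0265,101.7)
E
```

```text
[[0.5325 0.399 ]
 [0.4774 0.4491]
 [0.5609 0.4672]
 [0.5025 0.3288]
 [0.5879 0.3463]] [0.53217847 0.39785065] 102.17626527709321
[0.53836348 0.36798436] [0.52599346 0.42771695]
turn -0.002 or 3.139 j6 0.319 rows 0.0
shift cm [-0.95  0.32 17.45] tilt deg 0.09
```

```bash

python3 -m jog '[-1,-0.9,0.3,3.5,0,-1,0,0,3.5,0,-1,0,0,3.5,0,-1,0,0,3.5,0,-1,0,0,2,0]' >/dev/null
python3 -m jog '[-1,0,0,0.9,0,-1,0,0,0.4,0,-1,0,0,0,0,-1,0,0,0,0,-1,0,0,0,0]'
python3 -m jog '[-0.25,0,0,0,0,-0.25,0,0,0,0,-0.25,0,0,0,0,-0.25,0,0,0,0,-0.25,0,0,-1,0]'
python3 -m jog '[-0.25,0,0,-2,0,-0.25,0,0,-3.5,0,0,0,0,-3.5,0,0,0,0,-3.5,0,0,0,0,-3.5,0]'
python3 - <<'E'
from h import *
st,p,d=look("w8.png")
cv2.imwrite("pics/w8c.png",cv2.resize(p[60:230,180:340],None,fx=3,fy=3))
go(.4148,.2572,.19,171)
E
```

```text
t: 26.05
tool_pos: [0.5406, 0.3645, 0.031]
eef_rot: [1.983, 2.435, 0.005]
ft_force: [0.1, -0.3, 0.5]
width: 0.293
grasp_force: 20.0
t: 26.55
tool_pos: [0.5385, 0.3632, 0.0375]
eef_rot: [-1.982, -2.436, 0.006]
ft_force: [-0.1, -0.8, -0.8]
width: 0.379
grasp_force: 0.0
t: 27.05
tool_pos: [0.5395, 0.3638, 0.2015]
eef_rot: [1.983, 2.436, 0.001]
ft_force: [0.7, -0.0, 0.1]
width: 0.499
grasp_force: 0.0
turn -1.209 or 1.932 j6 0.302 rows 8.1
shift cm [ -8.   -14.67   1.73] tilt deg 0.79
```

View pics/w8c.png

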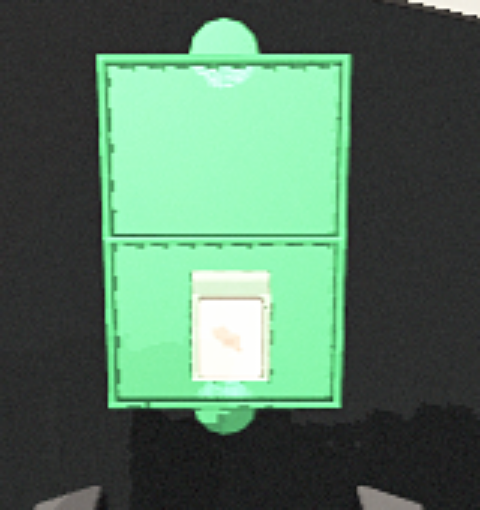

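Green_2 is flat in the near compartment. Now green_1.

```bash

python3 -m jog '[0,-1.6,-2.93,0.3,0,0,-1.6,-2.93,0.3,0,0,-1.6,-2.93,0.3,0,0,-1.6,-2.93,0.3,0,0,-1.6,-2.93,0.3,0]' >/dev/null
python3 -m jog '[0,0,0,0,-0.1345,0,0,0,0,-0.1345,0,0,0,0,-0.1345,0,0,0,0,-0.1345,0,0,0,0,-0.1345]' >/dev/null
python3 -m jog '[0,0,0,0,-0.1345,0,0,0,0,-0.1345,0,0,0,0,-0.1345,0,0,0,0,-0.1345,0,0,0,0,0]'
python3 - <<'E'
from h import *
near("g1",(.4148,.2572),fn="w9.png")
go(.4148,.2572,.022,171)
E
```

```text
t: 28.6
tool_pos: [0.4125, 0.2558, 0.1845]
eef_rot: [0.245, 3.131, 0.001]
ft_force: [-0.6, -0.5, 0.8]
width: 0.502
grasp_force: 0.0
px 258.14164543841565 177.28118188728277
g1 colour (array([0.4145, 0.2587]), array([0.0286, 0.0396]), 171.1) z [0.0014 0.0114 0.0133]
  depth (array([0.4156, 0.2586]), array([0.0283, 0.0376]), 170.6)
  coloured part None hue None
turn -0.001 or 3.14 j6 -0.974 rows 0.0
shift cm [-0.2   0.17 16.25] tilt deg 0.04
```

```bash

python3 -m jog '[0,-0.2,0.3,4,0,0,0,0,4,0,0,0,0,4,0,0,0,0,2.5,0,0,0,0,1,0]' 20 >/dev/null
python3 -m jog '[0,0,0,0.5,0,0,0,0,0.2,0,0,0,0,0,0,-1,0,0,0,0,-1,0,0,0,0]'
python3 -m jog '[-1,0,0,0,0,-1,0,0,0,0,-1,0,0,0,0,-1,0,0,-0.5,0,-1,0,0,-2,0]'
python3 -m jog '[-1,0,0,-3.5,0,-1,0,0,-3.5,0,-1,0,0,-3.5,0,-1,0,0,-4,0,-1,0,0,0,0]'
python3 -c "
from h import *
go(.526,.4277,.19,101.9)"
```

```text
t: 29.65
tool_pos: [0.4157, 0.2588, 0.0232]
eef_rot: [0.245, 3.13, 0.002]
ft_force: [0.5, 0.8, 0.5]
width: 0.364
grasp_force: 0.0
t: 30.15
tool_pos: [0.4127, 0.2574, 0.0449]
eef_rot: [-0.244, -3.127, 0.005]
ft_force: [-0.3, 0.3, -0.1]
width: 0.294
grasp_force: 20.0
t: 30.65
tool_pos: [0.4176, 0.2598, 0.1988]
eef_rot: [0.244, 3.122, 0.009]
ft_force: [0.7, 0.0, 0.4]
width: 0.295
grasp_force: 20.0
turn 1.207 or -1.934 j6 -0.974 rows 8.1
shift cm [-8.09 18.26  1.08] tilt deg 0.69
```

```bash

python3 -m jog '[-1,-1.62,3.65,0,0,-1,-1.62,3.65,0,0,-1,-1.62,3.65,0,0,-1,-1.62,3.65,0,0,-1,-1.62,3.65,0,0]' >/dev/null
python3 -m jog '[-1,0,0,0,0.134,-1,0,0,0,0.134,-1,0,0,0,0.134,-1,0,0,0,0.134,-1,0,0,0,0.134]' >/dev/null
python3 -m jog '[-1,0,0,0,0.134,-1,0,0,0,0.134,-1,0,0,0,0.134,-1,0,0,0,0.134,-1,0,0,0,0]' >/dev/null
python3 -m jog '[-1,0,0,0,0,-1,0,0,0,0]'
python3 -c "
from h import *
go(.526,.4277,.0265,101.9)"
```

```text
t: 32.35
tool_pos: [0.523, 0.426, 0.1914]
eef_rot: [-1.975, -2.443, 0.002]
ft_force: [-0.0, 0.7, -0.2]
width: 0.293
grasp_force: 20.0
turn 0.003 or -3.138 j6 0.389 rows 0.0
shift cm [ 0.11  0.34 16.49] tilt deg 0.06
```

```bash

python3 -m jog '[-1,0.1,0.3,3.5,0,-1,0,0,3.5,0,-1,0,0,3.5,0,-1,0,0,3,0,-1,0,0,1.5,0]' >/dev/null
python3 -m jog '[-1,0,0,0.9,0,-1,0,0,0.4,0,-1,0,0,0,0,-1,0,0,0,0,-1,0,0,0,0]'
python3 -m jog '[-0.25,0,0,0,0,-0.25,0,0,0,0,-0.25,0,0,0,0,-0.25,0,0,0,0,-0.25,0,0,-1,0]'
python3 -m jog '[-0.25,0,0,-2,0,-0.25,0,0,-3.5,0,0,0,0,-3.5,0,0,0,0,-3.5,0,0,0,0,-3.5,0]'
python3 - <<'E'
from h import *
st,p,d=look("w10.png")
cv2.imwrite("pics/w10c.png",cv2.resize(p[60:260,180:340],None,fx=2,fy=2))
go(.4204,.0437,.19,23.5)
E
```

```text
t: 33.35
tool_pos: [0.5268, 0.4284, 0.0309]
eef_rot: [1.977, 2.44, 0.005]
ft_force: [-0.3, -0.8, -0.3]
width: 0.294
grasp_force: 20.0
t: 33.85
tool_pos: [0.5248, 0.427, 0.0374]
eef_rot: [-1.977, -2.44, 0.006]
ft_force: [0.3, -1.0, -0.3]
width: 0.375
grasp_force: 0.0
t: 34.35
tool_pos: [0.5258, 0.4277, 0.2015]
eef_rot: [1.977, 2.441, 0.002]
ft_force: [-0.1, 1.1, 0.1]
width: 0.502
grasp_force: 0.0
turn 1.37 or -1.772 j6 0.39 rows 9.1
shift cm [-35.49 -18.55   1.55] tilt deg 0.78
```

View pics/w10c.png

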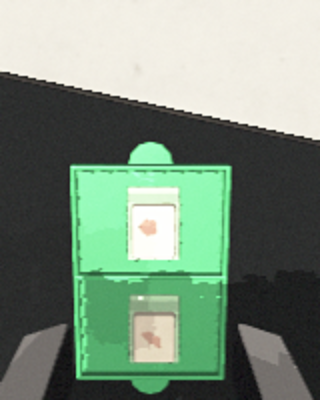

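Both green blocks are in. Now pink.

```bash

python3 -m jog '[0,-3.55,-1.855,0.15,0,0,-3.55,-1.855,0.15,0,0,-3.55,-1.855,0.15,0,0,-3.55,-1.855,0.15,0,0,-3.55,-1.855,0.15,0]' >/dev/null
python3 -m jog '[0,-3.55,-1.855,0.15,0,0,-3.55,-1.855,0.15,0,0,-3.55,-1.855,0.15,0,0,-3.55,-1.855,0.15,0,0,-3.55,-1.855,0.15,0]' >/dev/null
python3 -m jog '[0,0,0,0,0.137,0,0,0,0,0.137,0,0,0,0,0.137,0,0,0,0,0.137,0,0,0,0,0.137]' >/dev/null
python3 -m jog '[0,0,0,0,0.137,0,0,0,0,0.137,0,0,0,0,0.137,0,0,0,0,0.137,0,0,0,0,0.137]' >/dev/null
python3 -m jog '[0,0,0,0,0,0,0,0,0,0]'
python3 - <<'E'
from h import *
near("pink",(.4204,.0437),fn="w11.png")
go(.4204,.0437,.022,23.5)
E
```

```text
t: 36.6
tool_pos: [0.4181, 0.042, 0.1844]
eef_rot: [3.075, 0.644, 0.001]
ft_force: [-0.7, -0.5, -0.6]
width: 0.499
grasp_force: 0.0
px 254.1526577218704 173.8613759278451
pink colour (array([0.4215, 0.0427]), array([0.0285, 0.0404]), 23.6) z [0.0011 0.0114 0.0132]
  depth (array([0.4196, 0.0418]), array([0.0284, 0.0363]), 23.6)
  coloured part None hue None
turn 0.002 or -3.14 j6 1.124 rows 0.0
shift cm [ 0.27 -0.07 16.23] tilt deg 0.04
```

```bash

python3 -m jog '[0,0.26,0.06,4,0,0,0,0,4,0,0,0,0,4,0,0,0,0,2.5,0,0,0,0,1,0]' 20 >/dev/null
python3 -m jog '[0,0,0,0.5,0,0,0,0,0.2,0,0,0,0,0,0,-1,0,0,0,0,-1,0,0,0,0]'
python3 -m jog '[-1,0,0,0,0,-1,0,0,0,0,-1,0,0,0,0,-1,0,0,-0.5,0,-1,0,0,-2,0]'
python3 -m jog '[-1,0,0,-3.5,0,-1,0,0,-3.5,0,-1,0,0,-3.5,0,-1,0,0,-4,0,-1,0,0,0,0]'
python3 - <<'E'
from h import *
p=cv2.imread("pics/top0.png");C=cam("top");u,v=213,136
m=np.zeros(p.shape[:2],bool);m[v-32:v+33,u-36:u+37]=1
m&=(p[...,2].astype(int)-p[...,1]>25)&(p.max(2)>110)
m=cv2.morphologyEx(m.astype(np.uint8),cv2.MORPH_CLOSE,np.ones((5,5)));m=cv2.morphologyEx(m,cv2.MORPH_OPEN,np.ones((15,15)))
r=rect(C,m,.009);print(r)
a=np.radians(r[2]);e=np.array([np.cos(a),np.sin(a)])
for s in(1,-1):q=r[0]+s*.0305*e;print(q,np.hypot(*q));go(*q,.19,r[2])
E
```

```text
t: 37.65
tool_pos: [0.4216, 0.0425, 0.0232]
eef_rot: [3.075, 0.639, 0.004]
ft_force: [-0.2, 0.1, 0.1]
width: 0.37
grasp_force: 0.0
t: 38.15
tool_pos: [0.4184, 0.0425, 0.0451]
eef_rot: [-3.075, -0.639, 0.009]
ft_force: [-0.9, 0.3, -0.7]
width: 0.294
grasp_force: 20.0
t: 38.65
tool_pos: [0.4238, 0.0424, 0.1983]
eef_rot: [3.073, 0.639, 0.018]
ft_force: [0.8, 0.2, 0.7]
width: 0.293
grasp_force: 20.0
(array([0.667 , 0.1503]), array([0.0918, 0.1327]), 90.4)
[0.66678707 0.18079926] 0.6908642196823144
turn -1.168 or 1.974 j6 1.127 rows 7.8
shift cm [27.79 -3.01  1.11] tilt deg 0.68
[0.66721293 0.11980074] 0.6778829618472108
turn -1.168 or 1.974 j6 1.127 rows 7.8
shift cm [25.4   2.6   1.12] tilt deg 0.68
```

```bash

python3 -m jog '[-1,3.63,0.37,0,0,-1,3.63,0.37,0,0,-1,3.63,0.37,0,0,-1,3.63,0.37,0,0,-1,3.63,0.37,0,0]' >/dev/null
python3 -m jog '[-1,3.63,0.37,0,0,-1,3.63,0.37,0,0,-1,0,0,0,-0.146,-1,0,0,0,-0.146,-1,0,0,0,-0.146]' >/dev/null
python3 -m jog '[-1,0,0,0,-0.146,-1,0,0,0,-0.146,-1,0,0,0,-0.146,-1,0,0,0,-0.146,-1,0,0,0,-0.146]' >/dev/null
python3 -m jog '[-1,0,0,0,0,-1,0,0,0,0]'
python3 - <<'E'
from h import *
st,p,d=look("w12.png")
d=np.load("top0.npy");K,R,t=cam("top");vv,uu=np.mgrid[:384,:512]
X=t+(d[...,None]*(np.dstack([uu,vv,np.ones_like(uu)])@np.linalg.inv(K).T))@R.T
m=(d>0)&(X[...,2]>.04)&(X[...,0]>.6)&(X[...,1]>.0)&(X[...,1]<.3);P=X[m]
print("near obstacles",P[P[:,0].argsort()[:40:8]].round(3),"max z",P[:,2].max())
E
```

```text
t: 40.35
tool_pos: [0.6637, 0.1199, 0.1908]
eef_rot: [-2.216, -2.225, 0.003]
ft_force: [0.3, -0.3, -0.1]
width: 0.292
grasp_force: 20.0
near obstacles [[0.778 0.028 0.151]
 [0.782 0.028 0.148]
 [0.784 0.184 0.088]
 [0.784 0.089 0.059]
 [0.785 0.2   0.063]] max z 0.2540121855984012
```

View pics/w12.png

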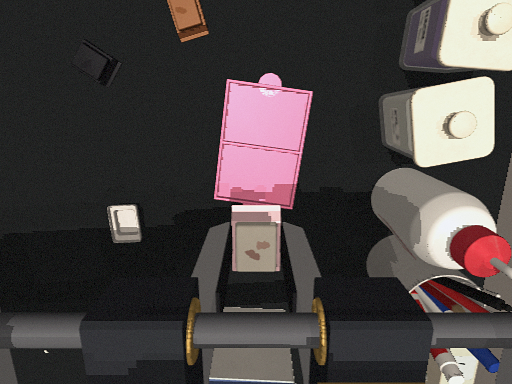

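```bash
python3 - <<'E'
from h import *
st,p,d=again_("w12.png");C=cam("wrist",st)
q=plane(C,[(261,147),(227,80),(312,92),(215,199),(293,208)],.009);v=q[1]+q[2]-q[3]-q[4];w=q[2]+q[4]-q[1]-q[3]
c=q[1:].mean(0);e=v/np.linalg.norm(v)
print(q.round(4),c,np.linalg.norm(v)/2,np.linalg.norm(w)/2,np.degrees(np.arctan2(v[1],v[0])),np.degrees(np.arctan2(w[1],w[0])))
yaw=np.degrees(np.arctan2(v[1],v[0]));t=c-.0305*e;print(t);go(*t,.0265,yaw)
E
```

```text
[[0.6692 0.1485]
 [0.6352 0.2143]
 [0.7194 0.2034]
 [0.6199 0.0919]
 [0.7047 0.082 ]] [0.66978133 0.14791606] 0.12281302287747979 0.08510438709370706 82.96768371180605 -7.043538640160961
[0.66604724 0.11764551]
turn 0.127 or -3.014 j6 0.09 rows 0.8
shift cm [-0.23  0.25 16.46] tilt deg 0.09
```

```bash

python3 -m jog '[-1,-0.2,0.25,3.5,0,-1,0,0,3.5,0.127,-1,0,0,3.5,0,-1,0,0,3,0,-1,0,0,1.5,0]' >/dev/null
python3 -m jog '[-1,0,0,0.9,0,-1,0,0,0.4,0,-1,0,0,0,0,-1,0,0,0,0,-1,0,0,0,0]'
python3 -m jog '[-0.25,0,0,0,0,-0.25,0,0,0,0,-0.25,0,0,0,0,-0.25,0,0,0,0,-0.25,0,0,-1,0]'
python3 -m jog '[-0.25,0,0,-2,0,-0.25,0,0,-3.5,0,0,0,0,-3.5,0,0,0,0,-3.5,0,0,0,0,-3.5,0]'
python3 -m jog '[0,0,4,0,0,0,0,4,0,0,0,0,4,0,0,0,0,4,0,0,0,0,0,0,0]'
python3 - <<'E'
from h import *
p,d=eyes.read_camera("top");w,_=eyes.read_camera("wrist")
cv2.imwrite("pics/end.png",np.vstack([cv2.resize(p[110:250,90:420],(800,339),interpolation=cv2.INTER_CUBIC),cv2.resize(np.hstack([w[20:260],w[20:260]*0]),(800,188))]))
E
```

```text
t: 41.4
tool_pos: [0.6677, 0.1181, 0.0309]
eef_rot: [2.349, 2.083, 0.004]
ft_force: [-1.1, -0.2, -0.4]
width: 0.292
grasp_force: 20.0
t: 41.9
tool_pos: [0.6653, 0.1179, 0.0374]
eef_rot: [-2.349, -2.083, 0.005]
ft_force: [-0.5, 0.2, -0.5]
width: 0.376
grasp_force: 0.0
t: 42.4
tool_pos: [0.6665, 0.118, 0.2015]
eef_rot: [2.35, 2.084, 0.001]
ft_force: [-0.2, 0.2, 0.4]
width: 0.501
grasp_force: 0.0
t: 42.9
tool_pos: [0.8295, 0.0971, 0.1891]
eef_rot: [-2.35, -2.079, 0.01]
ft_force: [0.1, -0.0, -3.5]
width: 0.498
grasp_force: 0.0
```

View pics/end.png

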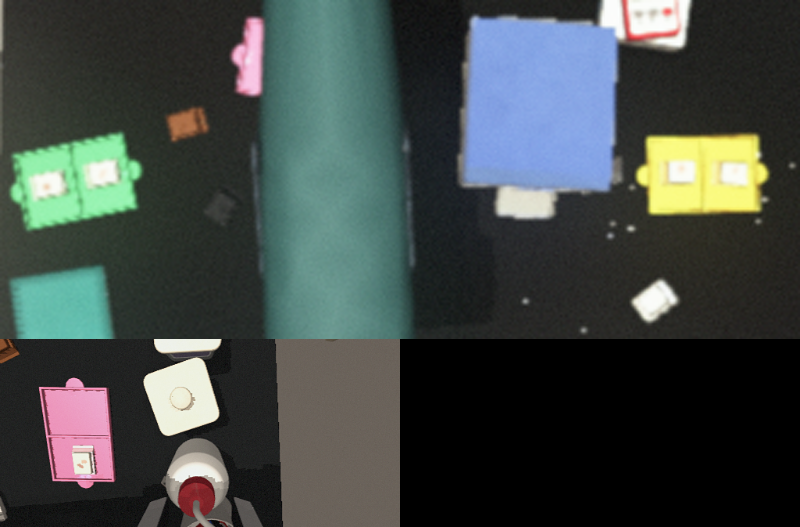

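I moved in the wrong direction: the tool now stands over the bottles. I'll back straight out the way I came and check whether anything was disturbed.

```bash

python3 -m jog '[0,0,-2,0,0,0,0,-2,0,0,0,0,-3,0,0,0,0,-3,0,0,0,0,-3,0,0]'
python3 -m jog '[0,0,-4,0,0,0,0,-4,0,0,0,0,-4,0,0,0,0,-4,0,0,0,0,0,0,0]'
python3 - <<'E'
from h import *
print(readout.state()["ft_force"])
p,d=eyes.read_camera("top");w,_=eyes.read_camera("wrist")
cv2.imwrite("pics/end2.png",np.vstack([cv2.resize(p[35:195,90:400],(620,320),interpolation=cv2.INTER_CUBIC),cv2.resize(w[:280],(620,280))[:, :]]))
E
```

```text
t: 43.5
tool_pos: [0.693, 0.115, 0.203]
eef_rot: [2.348, 2.083, 0.006]
ft_force: [0.1, 0.3, 0.4]
width: 0.503
grasp_force: 0.0
t: 44.0
tool_pos: [0.5305, 0.1345, 0.2013]
eef_rot: [-2.348, -2.088, -0.002]
ft_force: [0.2, 0.6, -0.9]
width: 0.505
grasp_force: 0.0
[ 0.20377686  0.56999509 -0.88066524]
```

View pics/end2.png

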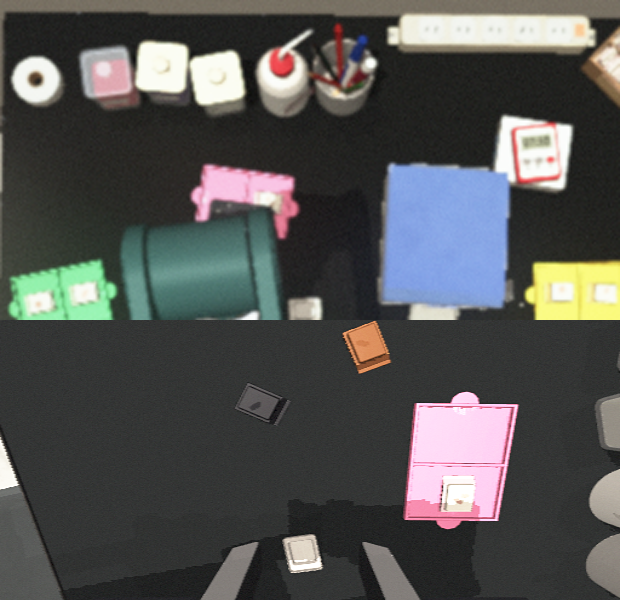

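The bottles and the pen cup stand where they were. All five blocks lie in their compartments: pink at (458,493), with the green and yellow pairs visible in the top view. The arm is clear.

```bash
python3 -c "
from workcell import ticket;print(ticket.finish_job())"
```

```text
the job is handed in; nothing more can be done
None
```

I handed the job in at about 44 s: all five blocks lie wax side up in their own compartments, yellow first; on the final retreat I briefly moved the gripper the wrong way, over the bottles, but backed out and nothing in view had shifted.

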